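Raise the sash of an inspection cell to its height pointer

TASK

Push the inspection cell's sliding window up from beneath its blue lip with your fingertips, until the lip's red end is level with the orange height pointer beside it, then leave it standing there and move clear. Do not grip the lip, press on the glass, or shift the pointer, and leave the things standing around the cell where they are.

Things in the scene. Friction and masses are not known exactly. Their poses are not given: they have to be found in the camera images.
- cell: Inspection cell, fixed: grey base box 340 wide x 220 deep x 150 high; on its front two aluminium posts (30 x 30, 490 high, centres 150 left and right of the middle) between which the window slides. Origin on the bench below the middle of the front plane (front faces of base and posts). x points into the cell (away from the robot at yaw 0), y left, z up.
- sash (a joint): Height of the sliding window above its closed position, m, 0 to 0.15, growing upward. Closed, the lip's underside is 160 mm above the bench. Counterbalanced: it stays where it is left; it takes about 2 to 5 N to push it up slowly, a little more when faster.
- lip_edge (a point): Middle of the lower front edge of the window's blue lip: a level plate 13 thick, reaching from here 50 along +x to the cell's front plane and 190 to left and right; its left (+y) 50 are red. The upper 5 mm are set back 6 from the front edge. Beneath it is open down to the bench, but a jar and a sweet stand there, 100 to 150 left and right of the middle; the middle is free. Axes as the cell's.
- pane_center (a point): Centre of the window's front glass face, 240 wide x 140 high, 12 behind the cell's front plane, in a blue frame whose face is 6 behind that plane. Axes as the cell's.
- lip_mark (a point): Top face of the lip's red left end, 178 left of the middle, 25 mm in front of the front plane; axes as the cell's. Brought level with pointer_mark.
- pointer_mark (a point): Top face of the orange blade (52 x 28 x 6) of the height pointer, 212 left of the middle, 25 mm in front of the front plane, just left of the lip's red end. Pointer: black clamp on the left post, reaching 230 left of the middle. The window is at the marked height when the two top faces are level.
- screw_jar: Amber jar with black lid, 50 across x 70 high, loose, under one side of the lip. Origin at the centre of its underside.
- sweet_red: Wrapped sweet, red with white band, 32 x 32 x 22, loose, under the other side of the lip. Origin at the centre of its underside.
- sweet_dark: Wrapped sweet, black with white band, 32 x 32 x 22, loose, inside the cell on its floor. Origin at the centre of its underside.
- block_red: Red 28 mm cube, loose on the bench left of the cell. Origin at the centre of its underside.
- block_yellow: Yellow 28 mm cube, loose on the bench left of the cell. Origin at the centre of its underside.
- block_blue: Blue 28 mm cube, loose on the bench left of the cell. Origin at the centre of its underside.
- screwdriver: Screwdriver, loose, lying on the bench right of the cell, about 200 long along its x axis, 26 high. Origin at the middle of its length, on its underside.

How it is judged:
By the outcome, as a careful person would: the job done as asked, in the order asked, and still so for the second after the job is handed in, with the robot touching nothing.
It also fails if it takes over 35 s, if anything falls off the work surface, if the arm or the gripper's body presses on something with over 40 N, if the wrist force passes 120 N, or if a joint passes its speed limit or range.

ROBOT

A 6-joint arm with a two-finger parallel gripper is mounted at the origin on the work surface. World frame = base frame: x ahead of the robot, y to its left, z up, the work surface at z = 0. Lengths are in m, angles in rad, forces in N, time in s.
With the tool pointing down it reaches from about 0.35 to 0.725 m from the base axis. Payload 4.3 kg.
Tool frame: the origin (TCP) lies between the finger pads; the fingertips stand 22 mm ahead of it and the grasp point (between the pads) lies 3 mm ahead of it; z points along the fingers, y is the line along which they close (so a half turn about z gives the same grasp; the last joint's range is limited). The gripper opens to 85 mm and grips with 20 to 120 N. Pads are 22 mm wide; open, the fingers measure 114 mm over their backs; the gripper's body (76 mm by 85 mm) begins 54 mm behind the grasp point. The pads swing forward as they close: fully open they stand 13 mm farther back than shut.
Start: joints at [-1.377, 0.377, 0.081, 1.274, 0, 1.46], TCP at [0.172, -0.549, 0.228] pointing down, gripper open.
Joint ranges: [-2.72, 2.72], [-0.84, 1.66], [-1.02, 1.22], [-1.77, 2.12], [-1.37, 1.28], [-3.14, 3.14]. Speed limits (rad/s): [2.57, 2.57, 3.14, 3.14, 3.14, 3.14].

INTERFACE

Orientations are given as a unit quaternion [w, x, y, z].
In Python, from cell import ctrl, cams gives the robot as it stands.
- The arm moves only by the tool send_rows, never from a script. Its argument "moves" is a list of rows, each a list of 3 entries, a list of its own where there are three numbers: the shift along the tool's x, y, z as a fraction of full scale, then the turn about the tool's z as a fraction of full scale, then the opening, from -1 (shut) to 1 (fully open). A call has exactly 8 rows; each row is the pose to reach, as a shift and turn from the pose commanded when the call began, along the tool's axes at that moment; what a row does not reach only later rows make up. Full scale, the value 1, is 1 m for a shift and 45 degrees for a turn. A row lasts 1/10 s, in which the tool goes at most 50 mm and 8.59 degrees, less where a joint would pass 70% of its speed; a pose out of reach is approached as far as the arm can. A call with a number of a shift or a turn outside -1 to 1 is refused whole. A call with a gripper value outside its range is refused whole. The fingers move at their own pace and stop on an object; "squeeze" is the grip in N (left out, the last holds). Time passes only in rows, so rows that repeat a pose let the fingers close, or fill a call up. It gives the time, the measured TCP pose, the force, the opening and the grip force at its end, in the units of the state.
- ctrl.observe(): the state, without advancing time (a new reading comes with each control period).
- cams.read_camera(name): name is "side" or "top"; returns a dict with "img" (420x560x3 uint8, red, green, blue), "range_z" (420x560 float32, m along the optical axis (not along the pixel's ray), 0 where there is no reading), "fx", "fy", "cx", "cy" (pixels), "k1" (the pictures are not rectified: a ray, as slopes to the right and down, at radius r is drawn at 1 + k1 r^2 times it, then the intrinsics apply), "eye" and "rotation" of the camera in the world. Camera axes: x right, y up, looking along -z (the intrinsics and any distortion apply to the point x, -y, -z); pixel columns grow to the right and rows downward; lengths in m; the calibration is good to about 2 mm. A picture is of the moment at which its call begins.
- ctrl.finish_job(): hands the job in; it is judged then, once.
The state is a dict: "time_s": time; "joints": joint angles; "qd": joint speeds; "joint_torque": joint torques, N m; "tcp_pos": TCP position; "tcp_rot": TCP orientation; "wrist_force": force on the tool from outside, world axes, zero at the start; "wrist_torque": the same for the moment, N m; "finger_gap": opening from 0.0 (shut) to 1.0 (fully open); "grip_force": force on a finger pad.
Only numpy, scipy, OpenCV 4.12 (cv2) and the standard library are available. Lean on these libraries where they do the work, as an engineer would, in place of code of your own. Each camera call takes 0.05 s, during which the arm holds its last target. There are 200 camera calls.

## Working session

There is one attempt and no reset: what is moved stays moved. The work goes in short steps, Python scripts to look and compute and a tool call to move; the robot and the scene stay as the last step left them, time stands still between calls to the robot, and variables do not carry over. Pictures are saved under pics/ and viewed, at most 10 in all, crops included, and the job is handed in when it is done.

Besides the shell and the picture viewer there is one more tool, called by a JSON object that holds its "api" and its "payload", one argument or row to a line. send_rows: Moves the arm, as the interface text tells. Shift numbers are shares of 1 m and turn numbers shares of 45 degrees, none past 1 either way. Its arguments: {"type":"object","properties":{"moves":{"type":"array","items":{"type":"array"}},"squeeze":{"type":"number"}},"required":["moves"]}

```bash
ls; mkdir -p pics; python3 - <<'E'
from cell import ctrl,cams
import cv2,numpy as np
print(ctrl.observe())
for n in("side","top"):
    c=cams.read_camera(n); cv2.imwrite(f"pics/{n}0.png",c["img"][:,:,::-1]); np.savez(f"{n}0.npz",**c)
    print(n,{k:v for k,v in c.items() if k not in("img","range_z")})
E
```

```text
pics
{'time_s': 0.0, 'joints': array([-1.37729441e+00,  3.78025969e-01,  7.96697010e-02,  1.27443681e+00,
       -3.95562874e-05,  1.46049433e+00]), 'qd': array([-4.27952333e-04, -2.38098387e-04,  7.79295511e-06, -8.51512159e-04,
       -9.81868163e-04,  3.01318706e-04]), 'joint_torque': array([ 1.86279776e-04, -4.63605881e+01,  2.69875377e+01,  2.09133880e-02,
       -2.70318587e-04, -4.63255290e-06]), 'tcp_pos': array([ 0.1718776 , -0.54801928,  0.22659905]), 'tcp_rot': array([-9.96687209e-04,  9.88484569e-01,  1.51318406e-01, -6.12813387e-05]), 'wrist_force': array([ 0.00115213, -0.11430271,  0.57453882]), 'wrist_torque': array([-0.07440932,  0.00761098, -0.06179769]), 'grip_force': 0.0, 'finger_gap': 0.999872458223615}
side {'fx': 481.29677367766425, 'fy': 481.29677367766425, 'cx': 283.4418830338586, 'cy': 218.0464785674888, 'k1': 0.010363651645832228, 'eye': array([-0.08493508,  0.80850809,  0.85079488]), 'rotation': array([-0.30227952, -0.15257597,  0.44482699,  0.8291421 ])}
top {'fx': 426.23225777244835, 'fy': 426.23225777244835, 'cx': 282.06611112559443, 'cy': 215.0283472573412, 'k1': 0.03834984481228539, 'eye': array([ 0.3569005 , -0.00273122,  1.34271094]), 'rotation': array([ 0.7259373 ,  0.07150624, -0.07073546, -0.68036636])}
```

View pics/side0.png

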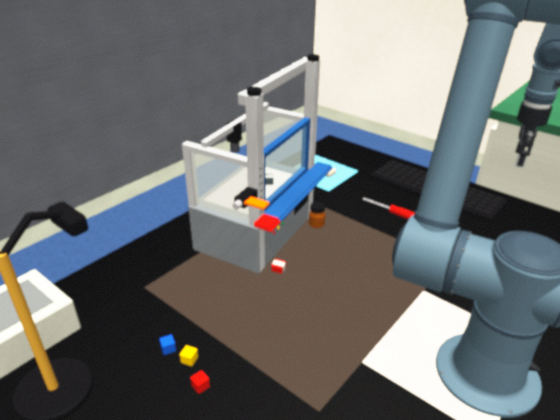

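View pics/top0.png

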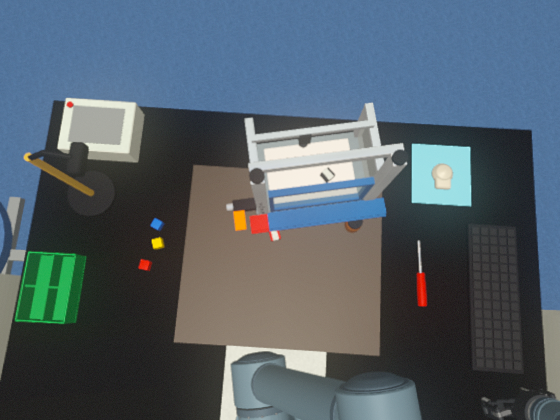

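The side view shows the lip from its red end at (267,223) running right, with the orange blade at (257,203), the jar at (317,217) and the red sweet at (278,265). In the top view the red end is at (259,223), the orange blade at (239,220), and the lip runs to (385,208).

```bash
cat > h.py <<'E'
import numpy as np,cv2
from scipy.spatial.transform import Rotation as R
def rot(q): return R.from_quat(np.r_[q[1:],q[0]]).as_matrix()
def rays(c,uv):
    K=np.array([[c["fx"],0,c["cx"]],[0,c["fy"],c["cy"]],[0,0,1]],float)
    p=cv2.undistortPoints(np.array(uv,float).reshape(-1,1,2),K,np.array([float(c["k1"]),0,0,0])).reshape(-1,2)
    return np.c_[p[:,0],-p[:,1],-np.ones(len(p))]@rot(c["rotation"]).T
def onplane(c,uv,z):
    d=rays(c,uv); return c["eye"]+d*((z-c["eye"][2])/d[:,2])[:,None]
def cloud(c):
    v,u=np.mgrid[:420,:560]; d=rays(c,np.c_[u.ravel(),v.ravel()])
    return (c["eye"]+d*c["range_z"].reshape(-1,1)).reshape(420,560,3)
def tri(c1,u1,c2,u2):
    d1,d2=rays(c1,[u1])[0],rays(c2,[u2])[0]
    s=np.linalg.lstsq(np.c_[d1,-d2],c2["eye"]-c1["eye"],rcond=None)[0]
    a,b=c1["eye"]+d1*s[0],c2["eye"]+d2*s[1]; return (a+b)/2,np.linalg.norm(a-b)
def masks(c):
    h=cv2.cvtColor(np.ascontiguousarray(c["img"]),cv2.COLOR_RGB2HSV); H,S,V=[h[...,i].astype(int) for i in range(3)]
    return dict(red=((H<5)|(H>174))&(S>170)&(V>90),orange=(H>=8)&(H<20)&(S>180)&(V>150),blue=(H>100)&(H<115)&(S>170)&(V>100))
E
python3 - <<'E'
from h import *
for n in("side","top"):
    c=dict(np.load(n+"0.npz")); P=cloud(c)
    for k,m in masks(c).items():
        m=m&(P[...,0]>.3)&(P[...,0]<.75)&(abs(P[...,1])<.4)&(P[...,2]>.1)
        N,L,st,ce=cv2.connectedComponentsWithStats(m.astype(np.uint8))
        for i in range(1,N):
            if st[i,4]<40: continue
            q=P[L==i]; box=cv2.boxPoints(cv2.minAreaRect(np.argwhere(L==i)[:,::-1].astype(np.float32)))
            print(n,k,st[i],ce[i].round(1),"med",np.median(q,0).round(3),"zpct",np.percentile(q[:,2],[5,25,50,75,95]).round(3))
            if n=="top": print(onplane(c,box,np.median(q[:,2]))[:,:2].round(3).tolist())
E
```

```text
side red [255 215  25  17 275] [266.9 222.7] med [0.56  0.074 0.18 ] zpct [0.173 0.177 0.18  0.181 0.182]
side orange [244 196  25  13  85] [254.2 202.6] med [0.564 0.124 0.26 ] zpct [0.255 0.258 0.26  0.261 0.263]
side blue [265 119  44  36 289] [286.1 135.5] med [ 0.634 -0.084  0.337] zpct [0.332 0.336 0.337 0.338 0.339]
side blue [ 266  163   65   57 1365] [296.2 190.1] med [ 0.605 -0.092  0.18 ] zpct [0.175 0.179 0.18  0.182 0.187]
top red [250 215  19  19 292] [258.9 223.7] med [0.566 0.069 0.179] zpct [0.174 0.177 0.179 0.181 0.183]
[[0.585, 0.097], [0.595, 0.051], [0.547, 0.041], [0.538, 0.086]]
top orange [234 210  12  21 208] [239.7 219.6] med [0.558 0.114 0.259] zpct [0.256 0.258 0.259 0.261 0.263]
[[0.582, 0.132], [0.586, 0.105], [0.535, 0.096], [0.531, 0.123]]
```

{"api": "send_rows", "payload": {
  "moves": [
    [[0,0,-0.05],0,-1],
    [[0,0,-0.1],0,-1],
    [[0,0,-0.15],0,-1],
    [[0,0,-0.2],0,-1],
    [[0,0,-0.25],0,-1],
    [[0,0,-0.3],0,-1],
    [[0,0,-0.35],0,-1],
    [[0,0,-0.4],0,-1]
  ]
}}

```text
time_s: 0.9
tcp_pos: [0.1759, -0.5629, 0.4981]
tcp_rot: [0.035, 0.988, 0.151, 0.001]
wrist_force: [-0.3, -0.3, -0.2]
finger_gap: 0.002
grip_force: 0.0
```

{"api": "send_rows", "payload": {
  "moves": [
    [[0,0,-0.05],0,-1],
    [[0,0,-0.1],0,-1],
    [[0,0,-0.15],0,-1],
    [[0,0,-0.2],0,-1],
    [[0,0,-0.25],0,-1],
    [[0,0,-0.3],0,-1],
    [[0,0,-0.3],0,-1],
    [[0,0,-0.3],0,-1]
  ]
}}

```text
time_s: 1.7
tcp_pos: [0.171, -0.543, 0.5435]
tcp_rot: [0.074, 0.986, 0.151, 0.003]
wrist_force: [0.7, 0.3, 0.4]
finger_gap: 0.0
grip_force: 0.0
```

```bash
python3 - <<'E'
from h import *
from cell import ctrl
s=ctrl.observe(); print(s["time_s"],s["joints"].round(3),s["qd"].round(2),s["tcp_pos"].round(4),s["tcp_rot"].round(3)); print(rot(s["tcp_rot"]).round(3))
E
```

```text
1.7 [-1.377  0.526  1.219  2.115  0.     1.461] [ 0.   -0.01  0.    0.   -0.    0.  ] [ 0.171  -0.543   0.5435] [0.074 0.986 0.151 0.003]
[[ 0.954  0.297  0.029]
 [ 0.298 -0.943 -0.146]
 [-0.016  0.148 -0.989]]
```

{"api": "send_rows", "payload": {
  "moves": [
    [[0,0,0.05],0,-1],
    [[0,0,0.1],0,-1],
    [[0,0,0.15],0,-1],
    [[0,0,0.15],0,-1],
    [[0,0,0.15],0,-1],
    [[0,0,0.15],0,-1],
    [[0,0,0.15],0,-1],
    [[0,0,0.15],0,-1]
  ]
}}

```text
time_s: 2.5
tcp_pos: [0.1761, -0.5692, 0.4033]
tcp_rot: [0.082, 0.985, 0.151, 0.003]
wrist_force: [0.3, 0.6, -0.5]
finger_gap: -0.002
grip_force: 0.0
```

```bash
cat > st.py <<'E'
from h import *
from cell import ctrl
s=ctrl.observe(); print(s["time_s"],s["joints"].round(3),s["qd"].round(2),s["tcp_pos"].round(4),s["tcp_rot"].round(4),s["wrist_force"].round(1)); print(rot(s["tcp_rot"]).round(3))
E
python3 st.py
```

```text
2.5 [-1.377  0.295  0.403  1.514  0.     1.461] [-0.    0.   -0.03 -0.01  0.   -0.  ] [ 0.1761 -0.5692  0.4033] [0.0824 0.9851 0.1508 0.0035] [ 0.3  0.6 -0.5]
[[ 0.954  0.297  0.032]
 [ 0.298 -0.941 -0.161]
 [-0.018  0.163 -0.986]]
```

```bash
cat > fit.py <<'E'
from h import *
from scipy.optimize import least_squares
D=[([.378026,.0796697,1.2744368],[.1718776,-.54801928,.22659905]),([.526,1.219,2.115],[.171,-.543,.5435]),([.295,.403,1.514],[.1761,-.5692,.4033])]
def fk(x,j):
    h,a,b,c,r0=x; j2,j3,j4=j; p=j2-j3; s=p+j4
    return np.array([r0+a*np.sin(j2)+b*np.cos(p)+c*np.cos(s), h+a*np.cos(j2)-b*np.sin(p)-c*np.sin(s)])
f=lambda x:np.concatenate([fk(x,j)-[np.hypot(*t[:2]),t[2]] for j,t in D])
if __name__=="__main__":
    q=least_squares(f,[.2,.4,.4,.2,0]); print(q.x.round(4),f(q.x).round(4))
    for hz in(.12,.22):
      for s in (0,.1,.2,.35,.5):
        best=[ (g.x.round(2),(g.cost**.5).round(4)) for g in [least_squares(lambda j:np.r_[fk(q.x,j)-[.56,hz],.3*(j[0]-j[1]+j[2]-s)],[.3,0,.3],bounds=([-.84,-1.02,-1.77],[1.66,1.22,2.12]))]]
        print(hz,s,best)
E
python3 fit.py
```

```text
[0.2316 0.3071 0.359  0.1777 0.1171] [-0.0011  0.0072  0.0045  0.0073 -0.0034 -0.0145]
0.12 0 [(array([ 0.67, -0.69, -1.36]), np.float64(0.0))]
0.12 0.1 [(array([ 0.6 , -0.71, -1.21]), np.float64(0.0))]
0.12 0.2 [(array([ 0.53, -0.72, -1.05]), np.float64(0.0))]
0.12 0.35 [(array([ 0.44, -0.71, -0.81]), np.float64(0.0))]
0.12 0.5 [(array([ 0.37, -0.69, -0.56]), np.float64(0.0))]
0.22 0 [(array([ 0.27, -0.77, -1.03]), np.float64(0.0))]
0.22 0.1 [(array([ 0.2 , -0.76, -0.86]), np.float64(0.0))]
0.22 0.2 [(array([ 0.14, -0.75, -0.7 ]), np.float64(0.0))]
0.22 0.35 [(array([ 0.08, -0.72, -0.45]), np.float64(0.0))]
0.22 0.5 [(array([ 0.05, -0.66, -0.21]), np.float64(0.0))]
```

{"api": "send_rows", "payload": {
  "moves": [
    [[0.041,-0.028,-0.008],-0.15,-1],
    [[0.082,-0.056,-0.015],-0.3,-1],
    [[0.123,-0.084,-0.023],-0.45,-1],
    [[0.164,-0.112,-0.03],-0.6,-1],
    [[0.205,-0.14,-0.038],-0.75,-1],
    [[0.246,-0.168,-0.045],-0.9,-1],
    [[0.287,-0.197,-0.052],-1,-1],
    [[0.328,-0.225,-0.06],-1,-1]
  ]
}}

```text
time_s: 3.3
tcp_pos: [0.422, -0.2479, 0.4218]
tcp_rot: [0.076, 0.853, 0.517, -0.023]
wrist_force: [1.3, -1.2, 0.7]
finger_gap: 0.003
grip_force: 0.0
```

```bash
python3 st.py
```

```text
3.3 [-0.593  0.126  0.24   1.566 -0.106  1.453] [ 1.11  0.22  0.33  0.22 -0.13  1.15] [ 0.422  -0.2479  0.4218] [ 0.0758  0.8525  0.5166 -0.0234] [ 1.3 -1.2  0.7]
[[ 0.465  0.884  0.039]
 [ 0.877 -0.455 -0.153]
 [-0.118  0.105 -0.987]]
```

{"api": "send_rows", "payload": {
  "moves": [
    [[0.036,-0.02,-0.01],-0.15,-1],
    [[0.072,-0.04,-0.02],-0.3,-1],
    [[0.108,-0.06,-0.03],-0.45,-1],
    [[0.144,-0.08,-0.041],-0.6,-1],
    [[0.18,-0.1,-0.051],-0.75,-1],
    [[0.216,-0.12,-0.062],-0.9,-1],
    [[0.252,-0.141,-0.072],-1,-1],
    [[0.287,-0.161,-0.082],-1,-1]
  ]
}}

```text
time_s: 4.1
tcp_pos: [0.4095, 0.0918, 0.4537]
tcp_rot: [0.059, 0.59, 0.804, -0.046]
wrist_force: [0.8, 0.8, -0.4]
finger_gap: -0.002
grip_force: 0.0
```

```bash
python3 st.py
```

```text
4.1 [ 0.182  0.105  0.306  1.758 -0.15   1.447] [ 1.    0.3   0.43  0.29 -0.01  1.04] [0.4095 0.0918 0.4537] [ 0.0593  0.5901  0.8038 -0.0465] [ 0.8  0.8 -0.4]
[[-0.297  0.954  0.041]
 [ 0.943  0.299 -0.145]
 [-0.15  -0.005 -0.989]]
```

{"api": "send_rows", "payload": {
  "moves": [
    [[-0.004,-0.032,-0.043],-0.15,-1],
    [[-0.009,-0.065,-0.087],-0.3,-1],
    [[-0.013,-0.097,-0.13],-0.45,-1],
    [[-0.018,-0.13,-0.173],-0.6,-1],
    [[-0.022,-0.162,-0.217],-0.75,-1],
    [[-0.027,-0.194,-0.26],-0.9,-1],
    [[-0.031,-0.227,-0.304],-1,-1],
    [[-0.036,-0.259,-0.347],-1,-1]
  ]
}}

```text
time_s: 4.9
tcp_pos: [0.238, 0.024, 0.5875]
tcp_rot: [0.056, 0.236, 0.968, -0.061]
wrist_force: [0.9, 0.2, -0.1]
finger_gap: -0.003
grip_force: 0.0
```

```bash
python3 st.py
```

```text
4.9 [ 0.029 -0.131  0.49   2.116 -0.148  0.502] [-0.33 -0.27 -0.23  0.    0.01 -0.28] [0.238  0.024  0.5875] [ 0.0557  0.236   0.9682 -0.0612] [ 0.9  0.2 -0.1]
[[-0.882  0.464  0.079]
 [ 0.45   0.881 -0.145]
 [-0.137 -0.092 -0.986]]
```

{"api": "send_rows", "payload": {
  "moves": [
    [[0.015,-0.015,-0.043],-0.15,-1],
    [[0.03,-0.03,-0.086],-0.3,-1],
    [[0.045,-0.045,-0.13],-0.45,-1],
    [[0.06,-0.06,-0.173],-0.64,-1],
    [[0.075,-0.075,-0.216],-0.64,-1],
    [[0.089,-0.088,-0.258],-0.64,-1],
    [[0.089,-0.088,-0.258],-0.64,-1],
    [[0.089,-0.088,-0.258],-0.64,-1]
  ]
}}

```text
time_s: 5.7
tcp_pos: [0.1799, -0.0148, 0.5932]
tcp_rot: [0.055, -0.013, 0.995, -0.078]
wrist_force: [0.1, 1.0, 0.2]
finger_gap: 0.001
grip_force: 0.0
```

```bash
python3 st.py
```

```text
5.7 [-0.212 -0.275  0.413  2.116 -0.127 -0.246] [-0.29 -0.08 -0.07 -0.    0.03 -0.29] [ 0.1799 -0.0148  0.5932] [ 0.0553 -0.0126  0.9953 -0.0781] [0.1 1.  0.2]
[[-0.994 -0.017  0.112]
 [-0.034  0.987 -0.154]
 [-0.108 -0.157 -0.982]]
```

{"api": "send_rows", "payload": {
  "moves": [
    [[0,0.01,-0.92],0,-1],
    [[0,0.01,-0.92],0,-1],
    [[0,0.01,-0.92],0,-1],
    [[0,0.01,-0.92],0,-1],
    [[0,0.01,-0.92],0,-1],
    [[0,0.01,-0.92],0,-1],
    [[0,0.01,-0.92],0,-1],
    [[0,0.01,-0.92],0,-1]
  ]
}}

```text
time_s: 6.5
tcp_pos: [0.2134, -0.0238, 0.6095]
tcp_rot: [0.068, -0.014, 0.994, -0.081]
wrist_force: [-1.1, 0.5, 0.2]
finger_gap: -0.002
grip_force: 0.0
```

```bash
python3 st.py
```

```text
6.5 [-0.223 -0.213  0.503  2.115 -0.125 -0.263] [-0.01  0.05  0.06 -0.   -0.   -0.01] [ 0.2134 -0.0238  0.6095] [ 0.0683 -0.0143  0.9943 -0.0811] [-1.1  0.5  0.2]
[[-0.99  -0.017  0.138]
 [-0.04   0.986 -0.159]
 [-0.134 -0.163 -0.977]]
```

{"api": "send_rows", "payload": {
  "moves": [
    [[-0.037,0.031,0.005],0,-1],
    [[-0.074,0.062,0.01],0,-1],
    [[-0.111,0.093,0.015],0,-1],
    [[-0.148,0.124,0.02],0,-1],
    [[-0.185,0.155,0.025],0,-1],
    [[-0.222,0.186,0.03],0,-1],
    [[-0.259,0.217,0.035],0,-1],
    [[-0.289,0.243,0.04],0,-1]
  ]
}}

```text
time_s: 7.3
tcp_pos: [0.4925, 0.2144, 0.5423]
tcp_rot: [0.081, -0.016, 0.994, -0.077]
wrist_force: [0.6, 0.4, -0.3]
finger_gap: 0.002
grip_force: 0.0
```

```bash
python3 st.py
```

```text
7.3 [ 0.411  0.483  1.117  2.114 -0.204  0.37 ] [ 0.22  0.7   0.77  0.01 -0.02  0.21] [0.4925 0.2144 0.5423] [ 0.0805 -0.0161  0.9936 -0.077 ] [ 0.6  0.4 -0.3]
[[-0.987 -0.02   0.163]
 [-0.044  0.988 -0.15 ]
 [-0.158 -0.156 -0.975]]
```

{"api": "send_rows", "payload": {
  "moves": [
    [[-0.3,-0.07,-0.84],0,-1],
    [[-0.3,-0.07,-0.84],0,-1],
    [[-0.3,-0.07,-0.84],0,-1],
    [[-0.3,-0.07,-0.84],0,-1],
    [[-0.3,-0.07,-0.84],0,-1],
    [[-0.3,-0.07,-0.84],0,-1],
    [[-0.3,-0.07,-0.84],0,-1],
    [[-0.3,-0.07,-0.84],0,-1]
  ]
}}

```text
time_s: 8.1
tcp_pos: [0.461, 0.1595, 0.5886]
tcp_rot: [0.104, -0.018, 0.992, -0.071]
wrist_force: [-0.1, -0.6, 0.2]
finger_gap: 0.001
grip_force: 0.0
```

```bash
python3 st.py
```

```text
8.1 [ 0.33   0.353  1.053  2.115 -0.198  0.279] [-0.08 -0.08 -0.07 -0.    0.01 -0.09] [0.461  0.1595 0.5886] [ 0.1037 -0.0176  0.9919 -0.0706] [-0.1 -0.6  0.2]
[[-0.978 -0.02   0.208]
 [-0.05   0.989 -0.136]
 [-0.203 -0.144 -0.969]]
```

{"api": "send_rows", "payload": {
  "moves": [
    [[-0.67,0.12,-0.66],0,-1],
    [[-0.67,0.12,-0.66],0,-1],
    [[-0.67,0.12,-0.66],0,-1],
    [[-0.67,0.12,-0.66],0,-1],
    [[-0.67,0.12,-0.66],0,-1],
    [[-0.67,0.12,-0.66],0,-1],
    [[-0.67,0.12,-0.66],0,-1],
    [[-0.67,0.12,-0.66],0,-1]
  ]
}}

```text
time_s: 8.9
tcp_pos: [0.523, 0.1679, 0.5778]
tcp_rot: [0.122, -0.02, 0.99, -0.066]
wrist_force: [0.2, -0.2, 0.7]
finger_gap: -0.0
grip_force: 0.0
```

```bash
python3 st.py
```

```text
8.9 [ 0.307  0.475  1.219  2.115 -0.196  0.248] [-0.01  0.    0.    0.    0.   -0.01] [0.523  0.1679 0.5778] [ 0.1222 -0.0196  0.9901 -0.0665] [ 0.2 -0.2  0.7]
[[-0.969 -0.023  0.245]
 [-0.055  0.99  -0.127]
 [-0.239 -0.136 -0.961]]
```

{"api": "send_rows", "payload": {
  "moves": [
    [[0.28,-0.16,-0.4],0,-1],
    [[0.28,-0.16,-0.4],0,-1],
    [[0.28,-0.16,-0.4],0,-1],
    [[0.28,-0.16,-0.4],0,-1],
    [[0.28,-0.16,-0.4],0,-1],
    [[0.28,-0.16,-0.4],0,-1],
    [[0.28,-0.16,-0.4],0,-1],
    [[0.28,-0.16,-0.4],0,-1]
  ]
}}

```text
time_s: 9.7
tcp_pos: [0.5034, 0.0892, 0.6353]
tcp_rot: [0.163, -0.023, 0.984, -0.062]
wrist_force: [-0.3, -0.8, 0.8]
finger_gap: -0.004
grip_force: 0.0
```

```bash
python3 st.py
```

```text
9.7 [ 0.151  0.364  1.219  2.115 -0.162  0.079] [-0.19 -0.04 -0.   -0.    0.04 -0.18] [0.5034 0.0892 0.6353] [ 0.163  -0.0226  0.9844 -0.0616] [-0.3 -0.8  0.8]
[[-0.946 -0.024  0.324]
 [-0.065  0.991 -0.114]
 [-0.318 -0.129 -0.939]]
```

{"api": "send_rows", "payload": {
  "moves": [
    [[0.24,0.01,-0.53],0,-1],
    [[0.24,0.01,-0.53],0,-1],
    [[0.24,0.01,-0.53],0,-1],
    [[0.24,0.01,-0.53],0,-1],
    [[0.24,0.01,-0.53],0,-1],
    [[0.24,0.01,-0.53],0,-1],
    [[0.24,0.01,-0.53],0,-1],
    [[0.24,0.01,-0.53],0,-1]
  ]
}}

```text
time_s: 10.5
tcp_pos: [0.4681, 0.1003, 0.6761]
tcp_rot: [0.205, -0.026, 0.977, -0.055]
wrist_force: [-0.4, 0.2, 0.2]
finger_gap: 0.001
grip_force: 0.0
```

```bash
python3 st.py
```

```text
10.5 [ 0.192  0.282  1.219  2.115 -0.173  0.104] [ 0.01 -0.   -0.    0.   -0.01  0.01] [0.4681 0.1003 0.6761] [ 0.205  -0.0264  0.9769 -0.0552] [-0.4  0.2  0.2]
[[-0.915 -0.029  0.403]
 [-0.074  0.993 -0.097]
 [-0.398 -0.119 -0.91 ]]
```

{"api": "send_rows", "payload": {
  "moves": [
    [[0.24,0.06,-0.53],0,-1],
    [[0.24,0.06,-0.53],0,-1],
    [[0.24,0.06,-0.53],0,-1],
    [[0.24,0.06,-0.53],0,-1],
    [[0.24,0.06,-0.53],0,-1],
    [[0.24,0.06,-0.53],0,-1],
    [[0.24,0.06,-0.53],0,-1],
    [[0.24,0.06,-0.53],0,-1]
  ]
}}

```text
time_s: 11.3
tcp_pos: [0.4288, 0.1324, 0.7092]
tcp_rot: [0.245, -0.031, 0.968, -0.044]
wrist_force: [-0.7, 0.5, 0.0]
finger_gap: -0.0
grip_force: 0.0
```

{"api": "send_rows", "payload": {
  "moves": [
    [[0.3,0.06,-0.5],0,-1],
    [[0.3,0.06,-0.5],0,-1],
    [[0.3,0.06,-0.5],0,-1],
    [[0.3,0.06,-0.5],0,-1],
    [[0.3,0.06,-0.5],0,-1],
    [[0.3,0.06,-0.5],0,-1],
    [[0.3,0.06,-0.5],0,-1],
    [[0.3,0.06,-0.5],0,-1]
  ]
}}

```text
time_s: 12.1
tcp_pos: [0.3894, 0.1571, 0.7379]
tcp_rot: [0.282, -0.036, 0.958, -0.029]
wrist_force: [0.1, 0.8, -0.4]
finger_gap: 0.002
grip_force: 0.0
```

```bash
python3 st.py
```

```text
12.1 [ 0.423  0.156  1.219  2.115 -0.257  0.28 ] [ 0.06  0.01  0.    0.   -0.02  0.05] [0.3894 0.1571 0.7379] [ 0.2817 -0.0359  0.9584 -0.0286] [ 0.1  0.8 -0.4]
[[-0.839 -0.053  0.542]
 [-0.085  0.996 -0.035]
 [-0.538 -0.075 -0.84 ]]
```

{"api": "send_rows", "payload": {
  "moves": [
    [[0.27,0.02,-0.53],0,-1],
    [[0.27,0.02,-0.53],0,-1],
    [[0.27,0.02,-0.53],0,-1],
    [[0.27,0.02,-0.53],0,-1],
    [[0.27,0.02,-0.53],0,-1],
    [[0.27,0.02,-0.53],0,-1],
    [[0.27,0.02,-0.53],0,-1],
    [[0.27,0.02,-0.53],0,-1]
  ]
}}

```text
time_s: 12.9
tcp_pos: [0.3509, 0.1418, 0.771]
tcp_rot: [0.317, -0.041, 0.947, -0.013]
wrist_force: [-0.5, 0.4, -0.6]
finger_gap: 0.0
grip_force: 0.0
```

{"api": "send_rows", "payload": {
  "moves": [
    [[0.27,0.02,-0.53],0,-1],
    [[0.27,0.02,-0.53],0,-1],
    [[0.27,0.02,-0.53],0,-1],
    [[0.27,0.02,-0.53],0,-1],
    [[0.27,0.02,-0.53],0,-1],
    [[0.27,0.02,-0.53],0,-1],
    [[0.27,0.02,-0.53],0,-1],
    [[0.27,0.02,-0.53],0,-1]
  ]
}}

```text
time_s: 13.7
tcp_pos: [0.3087, 0.1127, 0.8029]
tcp_rot: [0.354, -0.045, 0.934, -0.001]
wrist_force: [0.4, -0.1, -0.1]
finger_gap: 0.001
grip_force: 0.0
```

{"api": "send_rows", "payload": {
  "moves": [
    [[0.27,0.02,-0.53],0,-1],
    [[0.27,0.02,-0.53],0,-1],
    [[0.27,0.02,-0.53],0,-1],
    [[0.27,0.02,-0.53],0,-1],
    [[0.27,0.02,-0.53],0,-1],
    [[0.27,0.02,-0.53],0,-1],
    [[0.27,0.02,-0.53],0,-1],
    [[0.27,0.02,-0.53],0,-1]
  ]
}}

```text
time_s: 14.5
tcp_pos: [0.2286, 0.0597, 0.848]
tcp_rot: [0.423, -0.063, 0.903, -0.034]
wrist_force: [0.5, -0.9, 0.4]
finger_gap: 0.002
grip_force: 0.0
```

```bash
python3 st.py
```

```text
14.5 [ 0.133 -0.198  1.217  2.114 -0.11  -0.057] [-1.92 -0.34  0.01  0.    0.7  -1.67] [0.2286 0.0597 0.848 ] [ 0.4235 -0.0629  0.9031 -0.0337] [ 0.5 -0.9  0.4]
[[-0.633 -0.085  0.769]
 [-0.142  0.99  -0.008]
 [-0.761 -0.114 -0.639]]
```

{"api": "send_rows", "payload": {
  "moves": [
    [[0.2,0.08,-0.4],0,-1],
    [[0.2,0.08,-0.4],0,-1],
    [[0.2,0.08,-0.4],0,-1],
    [[0.2,0.08,-0.4],0,-1],
    [[0.2,0.08,-0.4],0,-1],
    [[0.2,0.08,-0.4],0,-1],
    [[0.2,0.08,-0.4],0,-1],
    [[0.2,0.08,-0.4],0,-1]
  ]
}}

```text
time_s: 15.3
tcp_pos: [0.201, 0.0948, 0.8772]
tcp_rot: [0.484, -0.078, 0.871, -0.037]
wrist_force: [-2.1, 2.0, 1.2]
finger_gap: -0.001
grip_force: 0.0
```

```bash
python3 st.py
```

```text
15.3 [-0.349 -0.31   1.218  2.115  0.305 -0.362] [-2.22 -0.28  0.06  0.02  1.66 -1.2 ] [0.201  0.0948 0.8772] [ 0.4842 -0.0776  0.8707 -0.0369] [-2.1  2.   1.2]
[[-0.519 -0.099  0.849]
 [-0.171  0.985  0.011]
 [-0.837 -0.139 -0.528]]
```

```bash
cat > fit2.py <<'E'
from fit import *
D+= [([.126,.24,1.566],[.422,-.2479,.4218]),([.475,1.219,2.115],[.523,.1679,.5778]),([.282,1.219,2.115],[.4681,.1003,.6761]),([.156,1.219,2.115],[.3894,.1571,.7379])]
q=least_squares(f,[.2,.4,.4,.2,0]); print(q.x.round(4),abs(f(q.x)).max())
for r,z in((.36,.5),(.4,.3),(.45,.2),(.46,.12),(.5,.12),(.55,.12),(.55,.2),(.55,.24)):
    g=least_squares(lambda j:np.r_[fk(q.x,j)-[r,z],.3*(j[0]-j[1]+j[2]-.56)],[.3,0,.3],bounds=([-.84,-1.02,-1.77],[1.66,1.22,2.12])); print(r,z,g.x.round(2),round(g.cost**.5,4))
E
python3 fit2.py
python3 - <<'E'
from h import *
S=dict(np.load("side0.npz"));T=dict(np.load("top0.npz"))
# triangulated colour patch centres
def cen(c,k,lo,hi,inset=True):
    P=cloud(c); m=masks(c)[k]&(P[...,0]>.3)&(P[...,0]<.75)&(abs(P[...,1])<.4)&(P[...,2]>lo)&(P[...,2]<hi)
    return m,P
for k,lo,hi in(("orange",.2,.3),("red",.12,.23)):
    m1,P1=cen(S,k,lo,hi); m2,P2=cen(T,k,lo,hi)
    print(k,tri(S,np.argwhere(m1).mean(0)[::-1],T,np.argwhere(m2).mean(0)[::-1]))
# top view: lip by depth, all lip-level points
P=cloud(T); m=(P[...,2]>.165)&(P[...,2]<.195)&(P[...,0]>.5)&(P[...,0]<.72)&(P[...,1]>-.33)&(P[...,1]<.13)&(masks(T)["red"]|((T["img"][...,2].astype(int)-T["img"][...,0])>50))
a=np.argwhere(m); print(len(a)); r=cv2.minAreaRect(P[m][:,:2].astype(np.float32)); print(r, cv2.boxPoints(r).round(3).tolist())
print("z plane",np.median(P[m][:,2]), np.linalg.lstsq(np.c_[P[m][:,:2],np.ones(m.sum())],P[m][:,2],rcond=None)[0])
Ps=cloud(S); b=(Ps[...,2]>.165)&(Ps[...,2]<.195)&(Ps[...,0]>.5)&(Ps[...,0]<.72)&(Ps[...,1]>-.33)&(Ps[...,1]<.13)&(masks(S)["red"]|masks(S)["blue"])
r=cv2.minAreaRect(Ps[b][:,:2].astype(np.float32)); print("side",r,cv2.boxPoints(r).round(3).tolist(),np.median(Ps[b][:,2]))
E
```

```text
[0.1988 0.4228 0.3772 0.2506 0.042 ] 0.016334647651566114
0.36 0.5 [-0.66 -0.39  0.83] 0.0
0.4 0.3 [-0.51 -0.88  0.2 ] 0.0
0.45 0.2 [-0.12 -0.98 -0.3 ] 0.0
0.46 0.12 [ 0.21 -1.02 -0.65] 0.0055
0.5 0.12 [ 0.27 -0.94 -0.65] 0.0
0.55 0.12 [ 0.34 -0.81 -0.59] 0.0
0.55 0.2 [ 0.12 -0.74 -0.3 ] 0.0
0.55 0.24 [ 0.03 -0.69 -0.16] 0.0
orange (array([0.56050167, 0.11533369, 0.25736798]), np.float64(0.003107914292156601))
red (array([0.56614786, 0.06887001, 0.17453876]), np.float64(0.0008982805734229808))
2774
((0.6055309772491455, -0.09241728484630585), (0.0629105195403099, 0.3781415820121765), 11.112112045288086) [[0.5379999876022339, 0.08699999749660492], [0.6110000014305115, -0.2840000092983246], [0.6729999780654907, -0.2720000147819519], [0.6000000238418579, 0.0989999994635582]]
z plane 0.17915809079124256 [0.09285487 0.01855055 0.1249757 ]
side ((0.6034496426582336, -0.08801615238189697), (0.06417710334062576, 0.3762510120868683), 11.504047393798828) [[0.5339999794960022, 0.09000000357627869], [0.6100000143051147, -0.27900001406669617], [0.671999990940094, -0.26600000262260437], [0.597000002861023, 0.10300000011920929]] 0.18019669347479178
```

{"api": "send_rows", "payload": {
  "moves": [
    [[0.023,-0.017,0.038],0,-1],
    [[0.046,-0.035,0.076],0,-1],
    [[0.068,-0.052,0.114],0,-1],
    [[0.091,-0.069,0.152],0,-1],
    [[0.114,-0.087,0.19],0,-1],
    [[0.136,-0.104,0.228],0,-1],
    [[0.159,-0.121,0.266],0,-1],
    [[0.182,-0.139,0.304],0,-1]
  ]
}}

```text
time_s: 16.1
tcp_pos: [0.2876, 0.0499, 0.7395]
tcp_rot: [0.481, -0.06, 0.873, -0.052]
wrist_force: [0.1, 0.7, -0.6]
finger_gap: -0.002
grip_force: 0.0
```

```bash
python3 st.py
```

```text
16.1 [-0.472 -0.684  0.183  1.472  0.363 -0.417] [-1.84 -0.06 -0.46  0.1   1.47 -1.11] [0.2876 0.0499 0.7395] [ 0.4814 -0.0601  0.8729 -0.0519] [ 0.1  0.7 -0.6]
[[-0.529 -0.055  0.847]
 [-0.155  0.987 -0.033]
 [-0.834 -0.148 -0.531]]
```

{"api": "send_rows", "payload": {
  "moves": [
    [[0.026,-0.014,0.038],0,-1],
    [[0.052,-0.027,0.076],0,-1],
    [[0.079,-0.041,0.114],0,-1],
    [[0.105,-0.055,0.152],0,-1],
    [[0.131,-0.068,0.19],0,-1],
    [[0.158,-0.082,0.228],0,-1],
    [[0.184,-0.095,0.266],0,-1],
    [[0.21,-0.109,0.304],0,-1]
  ]
}}

```text
time_s: 16.9
tcp_pos: [0.43, -0.093, 0.4369]
tcp_rot: [0.48, -0.057, 0.874, -0.053]
wrist_force: [0.6, -1.1, -0.2]
finger_gap: 0.003
grip_force: 0.0
```

```bash
python3 st.py
```

```text
16.9 [-0.813 -0.694 -0.744  0.671  0.629 -0.651] [ 0.06  0.44 -1.02 -1.5  -0.05  0.04] [ 0.43   -0.093   0.4369] [ 0.48   -0.0574  0.8738 -0.0526] [ 0.6 -1.1 -0.2]
[[-0.533 -0.05   0.845]
 [-0.151  0.988 -0.037]
 [-0.833 -0.147 -0.534]]
```

{"api": "send_rows", "payload": {
  "moves": [
    [[0.031,0.002,0.033],0,-1],
    [[0.062,0.005,0.065],0,-1],
    [[0.093,0.007,0.098],0,-1],
    [[0.124,0.01,0.13],0,-1],
    [[0.155,0.012,0.163],0,-1],
    [[0.18,0.017,0.181],0,-1],
    [[0.205,0.021,0.2],0,-1],
    [[0.229,0.026,0.218],0,-1]
  ]
}}

```text
time_s: 17.7
tcp_pos: [0.5249, -0.1535, 0.2527]
tcp_rot: [0.457, -0.064, 0.886, -0.038]
wrist_force: [-0.2, -0.3, 0.6]
finger_gap: -0.001
grip_force: 0.0
```

```bash
python3 st.py; python3 - <<'E'
from cell import cams
import cv2,numpy as np
o=[]
for n in("side","top"):
    c=cams.read_camera(n); np.savez(n+"1.npz",**c)
    i=c["img"][90:300,170:450] if n=="side" else c["img"][150:300,200:420]
    o.append(cv2.resize(i,(560,420 if n=="side" else 382)))
cv2.imwrite("pics/b1.png",cv2.resize(np.vstack([cv2.resize(x,(400,300)) for x in o]),(400,600))[:,:,::-1])
E
```

```text
17.7 [-0.718 -0.26  -1.02  -0.009  0.557 -0.616] [ 0.02  0.5   0.   -0.5  -0.01  0.01] [ 0.5249 -0.1535  0.2527] [ 0.4569 -0.0645  0.8863 -0.0385] [-0.2 -0.3  0.6]
[[-0.574 -0.079  0.815]
 [-0.149  0.989 -0.009]
 [-0.805 -0.127 -0.579]]
```

View pics/b1.png

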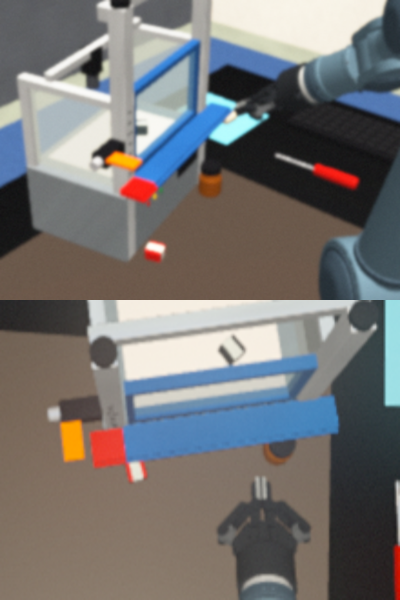

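The gripper stopped short, above and in front of the lip at composite (260,480) in the lower half. Joint 3 is at its limit. The jar is at (210,180) and the pointer and lip have not moved. I'll enter sideways from the right, where the arm reaches farther, passing above the jar.

```bash
python3 st.py
```

```text
17.8 [-0.718 -0.259 -1.02  -0.008  0.558 -0.616] [-0.   -0.05 -0.    0.07  0.02 -0.01] [ 0.5247 -0.1535  0.252 ] [ 0.4564 -0.0642  0.8867 -0.0379] [ 0.2  0.8 -0.6]
[[-0.575 -0.079  0.814]
 [-0.148  0.989 -0.009]
 [-0.804 -0.126 -0.581]]
```

{"api": "send_rows", "payload": {
  "moves": [
    [[0.009,-0.048,0.0],0,-1],
    [[0.018,-0.097,0.002],0,-1],
    [[0.027,-0.145,0.004],0,-1],
    [[0.036,-0.193,0.006],0,-1],
    [[0.05,-0.192,0.047],0,-1],
    [[0.063,-0.188,0.088],0,-1],
    [[0.07,-0.184,0.119],0,-1],
    [[0.075,-0.181,0.139],0,-1]
  ]
}}

```text
time_s: 18.6
tcp_pos: [0.6097, -0.3435, 0.1344]
tcp_rot: [0.457, -0.064, 0.886, -0.038]
wrist_force: [-0.6, -0.1, -0.1]
finger_gap: -0.001
grip_force: 0.0
```

```bash
python3 st.py
```

```text
18.6 [-0.897  0.326 -0.784 -0.265  0.684 -0.773] [ 0.24  0.4  -0.01 -0.57 -0.16  0.22] [ 0.6097 -0.3435  0.1344] [ 0.4568 -0.0643  0.8864 -0.0375] [-0.6 -0.1 -0.1]
[[-0.574 -0.08   0.815]
 [-0.148  0.989 -0.008]
 [-0.805 -0.125 -0.58 ]]
```

{"api": "send_rows", "payload": {
  "moves": [
    [[-0.002,0.025,-0.003],0,-1],
    [[-0.003,0.055,-0.007],0,-1],
    [[-0.005,0.085,-0.011],0,-1],
    [[-0.007,0.115,-0.015],0,-1],
    [[-0.009,0.145,-0.019],0,-1],
    [[-0.01,0.166,-0.022],0,-1],
    [[-0.01,0.166,-0.022],0,-1],
    [[-0.01,0.166,-0.022],0,-1]
  ]
}}

```text
time_s: 19.4
tcp_pos: [0.5986, -0.1904, 0.1475]
tcp_rot: [0.448, -0.069, 0.891, -0.033]
wrist_force: [0.1, -0.8, 0.3]
finger_gap: -0.003
grip_force: 0.0
```

```bash
python3 st.py; python3 - <<'E'
from cell import cams
import cv2,numpy as np
o=[]
for n in("side","top"):
    c=cams.read_camera(n); np.savez(n+"2.npz",**c)
    i=c["img"][90:300,170:450] if n=="side" else c["img"][150:300,230:430]
    o.append(cv2.resize(i,(400,300)))
cv2.imwrite("pics/b2.png",np.vstack(o)[:,:,::-1])
E
```

```text
19.4 [-0.666  0.141 -1.019 -0.403  0.523 -0.591] [-0.02  0.02  0.   -0.01  0.   -0.  ] [ 0.5986 -0.1904  0.1475] [ 0.4485 -0.0686  0.8906 -0.0326] [ 0.1 -0.8  0.3]
[[-0.588 -0.093  0.803]
 [-0.151  0.988  0.003]
 [-0.794 -0.12  -0.596]]
```

View pics/b2.png

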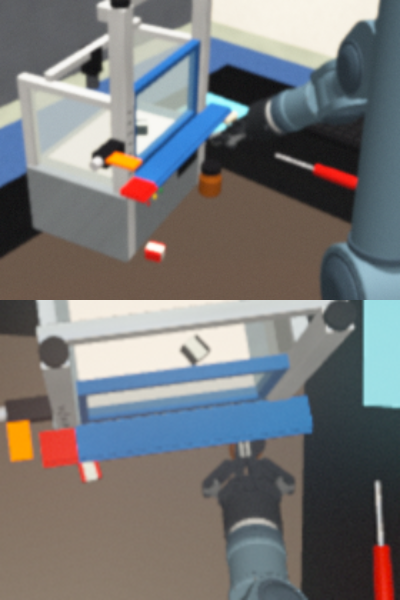

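The fingertips are under the lip at composite (245,445), with the gripper body in front of it and the jar untouched at (208,183). Now I'll push up slowly.

{"api": "send_rows", "payload": {
  "moves": [
    [[-0.0015,-0.002,-0.011],0,-1],
    [[-0.008,-0.003,-0.016],0,-1],
    [[-0.0145,-0.004,-0.0205],0,-1],
    [[-0.021,-0.005,-0.0255],0,-1],
    [[-0.027,-0.006,-0.03],0,-1],
    [[-0.0335,-0.007,-0.035],0,-1],
    [[-0.04,-0.008,-0.0395],0,-1],
    [[-0.046,-0.009,-0.044],0,-1]
  ]
}}

```text
time_s: 20.3
tcp_pos: [0.5913, -0.1933, 0.2119]
tcp_rot: [0.449, -0.068, 0.89, -0.033]
wrist_force: [0.4, 0.8, -0.4]
finger_gap: 0.003
grip_force: 0.0
```

```bash
cat > meas.py <<'E'
import sys
from h import *
from cell import cams
def reg(c,k,lo,hi):
    P=cloud(c); m=masks(c)[k]&(P[...,0]>.45)&(P[...,0]<.7)&(P[...,1]>.0)&(P[...,1]<.2)&(P[...,2]>lo)&(P[...,2]<hi)
    N,L,st,ce=cv2.connectedComponentsWithStats(m.astype(np.uint8)); i=1+np.argmax(st[1:,4]); return L==i,P
for n in("side","top"):
    z={}
    for it in range(3):
        c=cams.read_camera(n)
        for k in("red","orange"):
            m,P=reg(c,k,.1,.32); e=cv2.erode(m.astype(np.uint8),np.ones((3,3)))>0
            z.setdefault(k,[]).append((np.median(P[e][:,2]),*np.argwhere(m).mean(0)[::-1],m.sum()))
    np.savez(n+sys.argv[1]+".npz",**c)
    for k in z: print(n,k,np.mean(z[k],0).round(4))
    print(" orange-red",(np.mean(z["orange"],0)-np.mean(z["red"],0))[0].round(4))
E
python3 st.py; python3 meas.py 3
```

```text
20.3 [-0.684 -0.007 -0.933 -0.162  0.535 -0.604] [-0.   -0.14  0.12  0.27  0.   -0.  ] [ 0.5913 -0.1933  0.2119] [ 0.4487 -0.0682  0.8905 -0.0327] [ 0.4  0.8 -0.4]
[[-0.588 -0.092  0.804]
 [-0.151  0.989  0.003]
 [-0.795 -0.12  -0.595]]
side red [1.799000e-01 2.668357e+02 2.227023e+02 2.720000e+02]
side orange [  0.2598 254.1008 202.4546  85.    ]
 orange-red 0.0799
top red [1.791000e-01 2.589026e+02 2.237010e+02 2.910000e+02]
top orange [  0.2591 239.7197 219.7118 209.3333]
 orange-red 0.08
```

```bash
python3 - <<'E'
import cv2,numpy as np
o=[]
for n in("side","top"):
    i=np.load(n+"3.npz")["img"]
    i=i[120:225,220:360] if n=="side" else i[190:265,280:380]
    o.append(cv2.resize(i,(560,420 if n=="side" else 420))[:300 if n=="side" else 420])
cv2.imwrite("pics/b3.png",cv2.resize(np.vstack(o),(466,600))[:,:,::-1])
from h import *
T=dict(np.load("top3.npz"));P=cloud(T)
# points along the lip near y=-0.19, print x,z profile along column
u=int(330)
for v in range(195,262,2): print(v,P[v,u].round(3),T["img"][v,u])
E
python3 st.py|head -1
```

```text
195 [ 0.641 -0.117  0.256] [211 210 200]
197 [ 0.641 -0.119  0.234] [116 148 177]
199 [ 0.642 -0.122  0.206] [110 146 177]
201 [ 0.641 -0.124  0.189] [ 88 138 190]
203 [ 0.636 -0.125  0.185] [ 92 113 139]
205 [ 0.632 -0.126  0.178] [ 86 136 187]
207 [ 0.627 -0.126  0.177] [ 84 135 188]
209 [ 0.62  -0.126  0.182] [ 81 133 187]
211 [ 0.614 -0.126  0.183] [ 82 136 188]
213 [ 0.609 -0.127  0.178] [ 81 135 187]
215 [ 0.603 -0.127  0.179] [ 79 134 187]
217 [ 0.598 -0.128  0.176] [ 79 134 188]
219 [ 0.592 -0.127  0.18 ] [ 76 133 188]
221 [ 0.587 -0.128  0.174] [ 74 132 186]
223 [ 0.582 -0.129  0.173] [101 121 158]
225 [ 0.608 -0.147  0.   ] [128 115 102]
227 [ 0.603 -0.148 -0.004] [128 115 105]
229 [ 0.595 -0.148  0.001] [129 116 105]
231 [ 0.59  -0.149 -0.005] [128 114 102]
233 [ 0.582 -0.148  0.005] [128 114 105]
235 [ 0.577 -0.149 -0.003] [129 116 104]
237 [ 0.569 -0.149  0.003] [129 116 105]
239 [ 0.563 -0.149  0.   ] [129 114 102]
241 [ 0.557 -0.15  -0.002] [129 115 103]
243 [ 0.551 -0.15  -0.002] [131 117 104]
245 [ 0.543 -0.15   0.005] [129 115 103]
247 [ 0.538 -0.15   0.   ] [129 114 101]
249 [ 0.531 -0.151  0.002] [130 114 101]
251 [ 0.525 -0.151 -0.001] [130 116 103]
253 [ 0.518 -0.15   0.007] [130 116 105]
255 [ 0.512 -0.151  0.001] [130 115 103]
257 [ 0.506 -0.152 -0.002] [131 116 104]
259 [ 0.5   -0.152 -0.002] [128 114 100]
261 [ 0.494 -0.152  0.   ] [131 117 103]
20.6 [-0.684 -0.005 -0.935 -0.164  0.535 -0.604] [ 0.  0. -0. -0.  0.  0.] [ 0.591  -0.193   0.2107] [ 0.4483 -0.0681  0.8907 -0.0324] [-0.5  0.4  0.5]
```

View pics/b3.png

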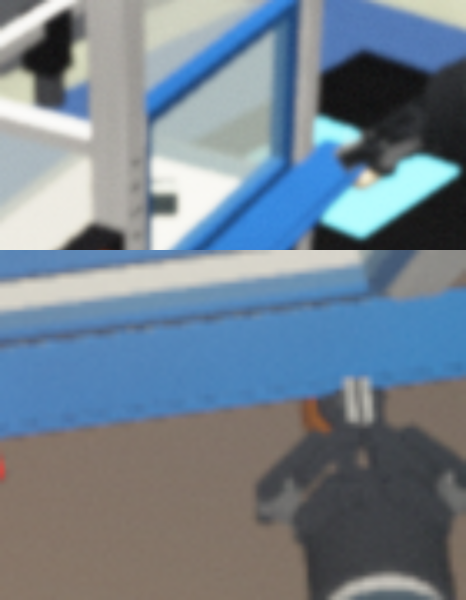

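```bash
python3 - <<'E'
from h import *
from cell import ctrl
s=ctrl.observe();R_=rot(s["tcp_rot"]);p=s["tcp_pos"]
T=dict(np.load("top3.npz"));P=cloud(T)
for u in (352,356,358):
  print(u,[(v,*((P[v,u]-p)@R_*1000).round(0),*(P[v,u]*1000).round(0)) for v in range(208,236,2)])
S=dict(np.load("side3.npz"));Q=cloud(S)
loc=(Q-p)@R_; m=(abs(loc[...,0])<.03)&(abs(loc[...,1])<.03)&(loc[...,2]>-.03)&(loc[...,2]<.04)
print("side tool pts (mm)"); print((loc[m]*1000).round(0).tolist()[:60])
E
```

```text
352 [(208, np.float64(3.0), np.float64(6.0), np.float64(48.0), np.float64(627.0), np.float64(-188.0), np.float64(179.0)), (210, np.float64(6.0), np.float64(6.0), np.float64(43.0), np.float64(621.0), np.float64(-188.0), np.float64(179.0)), (212, np.float64(8.0), np.float64(7.0), np.float64(37.0), np.float64(615.0), np.float64(-187.0), np.float64(182.0)), (214, np.float64(13.0), np.float64(7.0), np.float64(34.0), np.float64(610.0), np.float64(-188.0), np.float64(179.0)), (216, np.float64(15.0), np.float64(7.0), np.float64(28.0), np.float64(604.0), np.float64(-188.0), np.float64(181.0)), (218, np.float64(20.0), np.float64(7.0), np.float64(26.0), np.float64(599.0), np.float64(-189.0), np.float64(178.0)), (220, np.float64(-5.0), np.float64(10.0), np.float64(-10.0), np.float64(585.0), np.float64(-182.0), np.float64(220.0)), (222, np.float64(-4.0), np.float64(11.0), np.float64(-17.0), np.float64(579.0), np.float64(-182.0), np.float64(223.0)), (224, np.float64(-9.0), np.float64(12.0), np.float64(-30.0), np.float64(571.0), np.float64(-180.0), np.float64(234.0)), (226, np.float64(-5.0), np.flo
[... 4479 characters left out ...]
 9.0, -24.0], [-4.0, 11.0, -30.0], [-5.0, 5.0, -6.0], [-6.0, 14.0, -17.0], [-3.0, 9.0, -16.0], [-3.0, 10.0, -20.0], [-2.0, 11.0, -24.0], [-1.0, 12.0, -28.0], [-3.0, 13.0, -15.0], [-2.0, 12.0, -16.0], [-0.0, 11.0, -19.0], [0.0, 14.0, -24.0], [1.0, 15.0, -29.0], [3.0, 10.0, -27.0], [1.0, 6.0, -6.0], [2.0, 10.0, -12.0], [1.0, 15.0, -20.0], [4.0, 9.0, -19.0], [4.0, 13.0, -26.0], [7.0, 5.0, -21.0], [8.0, 7.0, -26.0], [6.0, 5.0, -6.0], [6.0, 6.0, -10.0], [7.0, 6.0, -14.0], [14.0, -27.0, 37.0], [8.0, -13.0, 39.0], [10.0, -15.0, 37.0], [12.0, -18.0, 37.0], [14.0, -20.0, 35.0], [16.0, -25.0, 36.0], [16.0, -22.0, 30.0], [17.0, -22.0, 27.0], [20.0, -28.0, 29.0], [10.0, -8.0, 36.0], [12.0, -12.0, 36.0]]
```

The lip did not rise. By the depth data the closed fingertips end about 6 mm behind the stated TCP, so they passed just in front of the edge. I'll go round again from the right, about 25 mm deeper and lower.

{"api": "send_rows", "payload": {
  "moves": [
    [[0.009,-0.029,-0.015],0,-1],
    [[0.018,-0.078,-0.008],0,-1],
    [[0.0225,-0.128,-0.0044],0,-1],
    [[0.037,-0.153,0.0154],0,-1],
    [[0.0455,-0.152,0.037],0,-1],
    [[0.054,-0.151,0.059],0,-1],
    [[0.058,-0.148,0.075],0,-1],
    [[0.0626,-0.1445,0.09],0,-1]
  ]
}}

```text
time_s: 21.4
tcp_pos: [0.6401, -0.345, 0.1232]
tcp_rot: [0.448, -0.068, 0.891, -0.032]
wrist_force: [-0.1, -0.3, 0.1]
finger_gap: -0.001
grip_force: 0.0
```

```bash
python3 st.py; python3 - <<'E'
from h import *
from cell import ctrl,cams
s=ctrl.observe();R_=rot(s["tcp_rot"]);p=s["tcp_pos"]
for n in("top","side"):
    c=cams.read_camera(n);loc=(cloud(c)-p)@R_*1000
    m=(abs(loc[...,0])<16)&(abs(loc[...,1])<16)&(loc[...,2]>-30)&(loc[...,2]<60)
    q=loc[m]; q=q[np.argsort(-q[:,2])]; print(n,len(q),q[:12].round(0).tolist())
E
```

```text
21.4 [-0.851  0.379 -0.717 -0.248  0.651 -0.749] [ 0.17  0.3  -0.04 -0.44 -0.11  0.16] [ 0.6401 -0.345   0.1232] [ 0.4481 -0.0678  0.8908 -0.032 ] [-0.1 -0.3  0.1]
[[-0.589 -0.092  0.803]
 [-0.149  0.989  0.004]
 [-0.794 -0.118 -0.596]]
top 53 [[-0.0, 6.0, -3.0], [-8.0, -1.0, -8.0], [-9.0, 5.0, -8.0], [-5.0, -9.0, -10.0], [-5.0, -12.0, -10.0], [-10.0, 2.0, -10.0], [-10.0, -3.0, -10.0], [-11.0, -6.0, -12.0], [-5.0, 8.0, -12.0], [-8.0, -3.0, -12.0], [-4.0, -12.0, -13.0], [-5.0, -9.0, -14.0]]
side 39 [[2.0, 7.0, -3.0], [-5.0, 7.0, -3.0], [6.0, 7.0, -4.0], [-9.0, 2.0, -7.0], [-9.0, 9.0, -7.0], [-3.0, 12.0, -9.0], [2.0, 10.0, -9.0], [-10.0, -1.0, -10.0], [-8.0, 8.0, -10.0], [-5.0, 11.0, -11.0], [-5.0, 5.0, -11.0], [13.0, 6.0, -12.0]]
```

{"api": "send_rows", "payload": {
  "moves": [
    [[-0.001,0.022,-0.003],0,-1],
    [[-0.003,0.05,-0.007],0,-1],
    [[-0.0045,0.078,-0.011],0,-1],
    [[-0.006,0.106,-0.015],0,-1],
    [[-0.0075,0.134,-0.019],0,-1],
    [[-0.0085,0.1535,-0.022],0,-1],
    [[-0.0085,0.1535,-0.022],0,-1],
    [[-0.0085,0.1535,-0.022],0,-1]
  ]
}}

```text
time_s: 22.3
tcp_pos: [0.6133, -0.1925, 0.1273]
tcp_rot: [0.449, -0.068, 0.89, -0.033]
wrist_force: [0.6, -0.1, -0.1]
finger_gap: 0.0
grip_force: 0.0
```

```bash
python3 st.py
```

```text
22.3 [-0.648  0.216 -1.016 -0.482  0.509 -0.576] [-0.02  0.01  0.   -0.   -0.    0.  ] [ 0.6133 -0.1925  0.1273] [ 0.4488 -0.0685  0.8904 -0.033 ] [ 0.6 -0.1 -0.1]
[[-0.588 -0.092  0.804]
 [-0.152  0.988  0.003]
 [-0.795 -0.12  -0.595]]
```

{"api": "send_rows", "payload": {
  "moves": [
    [[-0.0064,-0.001,-0.0048],0,-1],
    [[-0.0127,-0.0019,-0.0095],0,-1],
    [[-0.0191,-0.0029,-0.0143],0,-1],
    [[-0.0254,-0.0038,-0.019],0,-1],
    [[-0.0318,-0.0048,-0.0238],0,-1],
    [[-0.0382,-0.0058,-0.0286],0,-1],
    [[-0.0445,-0.0067,-0.0333],0,-1],
    [[-0.0485,-0.0073,-0.0363],0,-1]
  ]
}}

```text
time_s: 23.1
tcp_pos: [0.6125, -0.1927, 0.1878]
tcp_rot: [0.448, -0.068, 0.891, -0.033]
wrist_force: [-5.1, -3.4, -4.5]
finger_gap: -0.001
grip_force: 3.2
```

```bash
python3 st.py; python3 meas.py 4; python3 - <<'E'
import cv2,numpy as np
o=[]
for n in("side","top"):
    i=np.load(n+"4.npz")["img"]
    i=i[120:240,210:370] if n=="side" else i[170:260,220:380]
    o.append(cv2.resize(i,(440,300)))
cv2.imwrite("pics/b4.png",np.vstack(o)[:,:,::-1])
E
```

```text
23.1 [-0.648  0.075 -0.936 -0.26   0.507 -0.575] [ 0.   -0.1   0.07  0.17 -0.    0.  ] [ 0.6125 -0.1927  0.1878] [ 0.4479 -0.0675  0.8909 -0.033 ] [-5.1 -3.4 -4.5]
[[-0.59  -0.091  0.803]
 [-0.15   0.989  0.002]
 [-0.794 -0.119 -0.597]]
side red [2.275000e-01 2.699964e+02 2.071723e+02 1.553333e+02]
side orange [  0.2585 256.2572 202.7715 115.    ]
 orange-red 0.031
top red [2.276000e-01 2.580387e+02 2.203131e+02 3.193333e+02]
top orange [  0.2589 239.6907 219.6795 208.    ]
 orange-red 0.0313
```

View pics/b4.png

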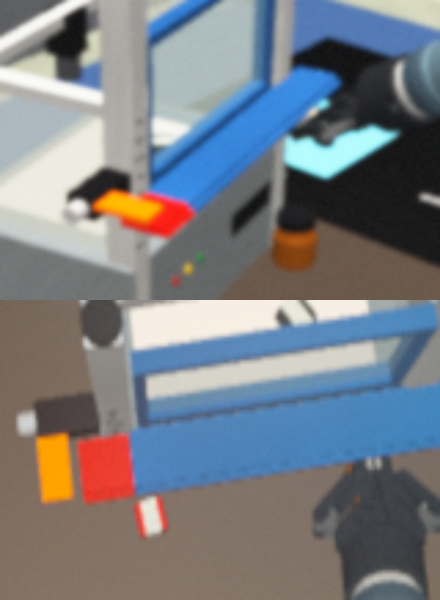

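The lip is up 48 mm, with the red end at composite (170,215) still below the orange blade at (130,205). About 31 mm remains.

{"api": "send_rows", "payload": {
  "moves": [
    [[-0.0048,-0.0007,-0.0036],0,-1],
    [[-0.0095,-0.0014,-0.0072],0,-1],
    [[-0.0143,-0.0021,-0.0107],0,-1],
    [[-0.0183,-0.0027,-0.0137],0,-1],
    [[-0.0214,-0.0032,-0.0161],0,-1],
    [[-0.023,-0.0034,-0.0173],0,-1],
    [[-0.023,-0.0034,-0.0173],0,-1],
    [[-0.023,-0.0034,-0.0173],0,-1]
  ]
}}

```text
time_s: 24.2
tcp_pos: [0.613, -0.1922, 0.2174]
tcp_rot: [0.449, -0.068, 0.89, -0.033]
wrist_force: [-6.7, -1.6, -2.2]
finger_gap: 0.002
grip_force: 2.9
```

```bash
python3 st.py; python3 meas.py 5; python3 - <<'E'
from h import *
o=[]
for n in("side","top"):
    c=dict(np.load(n+"5.npz")); i=c["img"]; i=i[180:230,230:310] if n=="side" else i[200:250,225:305]
    o.append(cv2.resize(i,(480,300),interpolation=cv2.INTER_CUBIC))
    P=cloud(c)
    for k in("red","orange"):
        m=masks(c)[k]&(P[...,2]>.2)&(P[...,1]>0)&(P[...,1]<.2)&(P[...,0]>.45)&(P[...,0]<.7)
        m=cv2.erode(m.astype(np.uint8),np.ones((3,3)))>0; q=P[m]
        print(n,k,len(q),np.percentile(q[:,2],[10,25,50,75,90]).round(4),q.mean(0).round(4))
cv2.imwrite("pics/b5.png",np.vstack(o)[:,:,::-1])
E
```

```text
24.2 [-0.648  0.02  -0.892 -0.162  0.509 -0.575] [-0. -0. -0. -0. -0.  0.] [ 0.613  -0.1922  0.2174] [ 0.4488 -0.0682  0.8904 -0.0328] [-6.7 -1.6 -2.2]
[[-0.588 -0.092  0.804]
 [-0.151  0.989  0.003]
 [-0.795 -0.12  -0.595]]
side red [2.578000e-01 2.669809e+02 1.945015e+02 2.246667e+02]
side orange [     nan 255.3631 201.761   99.    ]
 orange-red nan
top red [2.567000e-01 2.573390e+02 2.181017e+02 3.440000e+02]
top orange [  0.2592 239.7173 219.6628 208.6667]
 orange-red 0.0024
side red 135 [0.2552 0.2568 0.2576 0.2584 0.2589] [0.5647 0.069  0.2573]
side orange 2 [0.2594 0.2597 0.2602 0.2607 0.261 ] [0.5749 0.1328 0.2602]
top red 264 [0.2537 0.2552 0.2571 0.2585 0.2599] [0.566  0.0686 0.2569]
top orange 148 [0.2566 0.2578 0.2592 0.2606 0.2618] [0.5588 0.114  0.2592]
  return _methods._mean(a, axis=axis, dtype=dtype,
  ret = ret.dtype.type(ret / rcount)
```

View pics/b5.png

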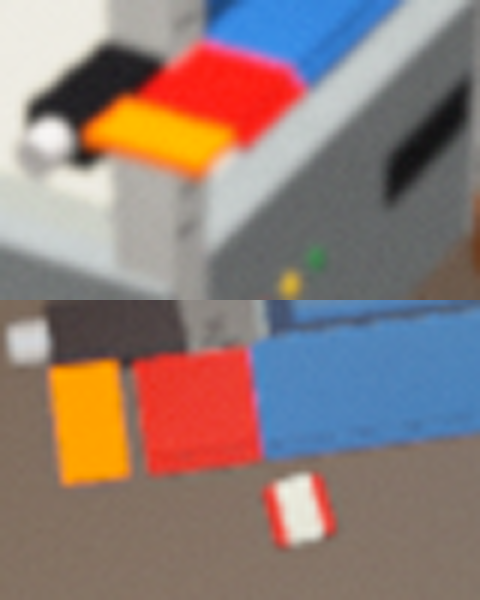

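```bash
cat > lev.py <<'E'
import sys
from h import *
from cell import cams
cx=np.array([.981,.196]);cy=np.array([-.196,.981]);O=np.array([.5755,-.0965])+.05*cx
for n in("top","side"):
    r=[];sl=[]
    for it in range(int(sys.argv[1])):
        c=cams.read_camera(n);P=cloud(c);M=masks(c);X=(P[...,:2]-O)@cx;Y=(P[...,:2]-O)@cy;Z=P[...,2]
        im=c["img"].astype(int); bl=(im[...,2]-im[...,0]>60)
        b=(X>-.040)&(X<-.012)&(Z>.2)&(Z<.29)
        red=b&M["red"]&(Y>.145)&(Y<.186); lip=b&(bl|M["red"])&(Y>-.05)&(Y<.186)
        hs=cv2.cvtColor(c["img"].copy(),cv2.COLOR_RGB2HSV); o=(hs[...,0]>=8)&(hs[...,0]<22)&(hs[...,1]>150)&(hs[...,2]>130)
        orr=b&o&(Y>.19)&(Y<.234)
        A=np.c_[X[lip],Y[lip],np.ones(lip.sum())]; k=np.linalg.lstsq(A,Z[lip],rcond=None)[0]
        r.append((np.median(Z[red]),np.median(Z[orr]),red.sum(),orr.sum())); sl.append(k)
    r=np.mean(r,0); print(n,"red",r[0].round(5),"orange",r[1].round(5),"diff mm",((r[1]-r[0])*1e3).round(2),r[2:],"slope x,y mm/m",(np.mean(sl,0)[:2]*1e3).round(1))
E
python3 lev.py 3; python3 st.py|head -1
```

```text
top red 0.25687 orange 0.259 diff mm 2.13 [167.66666667 116.        ] slope x,y mm/m [-5.1  0.8]
side red 0.25801 orange 0.25991 diff mm 1.9 [102.33333333  50.33333333] slope x,y mm/m [ 2.3 -0.4]
24.8 [-0.648  0.021 -0.892 -0.162  0.509 -0.575] [ 0.  0.  0.  0. -0.  0.] [ 0.613  -0.1922  0.2174] [ 0.4488 -0.0682  0.8904 -0.0328] [-6.7 -1.6 -2.7]
```

Both views agree that 2.0 mm remains, and the lip reads level (slope negligible).

{"api": "send_rows", "payload": {
  "moves": [
    [[-0.0008,-0.0001,-0.0006],0,-1],
    [[-0.0016,-0.0002,-0.0012],0,-1],
    [[-0.0016,-0.0002,-0.0012],0,-1],
    [[-0.0016,-0.0002,-0.0012],0,-1],
    [[-0.0016,-0.0002,-0.0012],0,-1],
    [[-0.0016,-0.0002,-0.0012],0,-1],
    [[-0.0016,-0.0002,-0.0012],0,-1],
    [[-0.0016,-0.0002,-0.0012],0,-1]
  ]
}}

```text
time_s: 25.6
tcp_pos: [0.613, -0.1922, 0.2193]
tcp_rot: [0.449, -0.068, 0.89, -0.033]
wrist_force: [-4.7, -2.2, -2.7]
finger_gap: -0.006
grip_force: 2.9
```

```bash
python3 lev.py 4; python3 st.py|head -1
```

```text
top red 0.25856 orange 0.25903 diff mm 0.47 [166.75 113.25] slope x,y mm/m [ 0.2 -1. ]
side red 0.25991 orange 0.25977 diff mm -0.14 [105.25  53.  ] slope x,y mm/m [ 1.3 -0.3]
26.0 [-0.647  0.017 -0.888 -0.156  0.509 -0.575] [ 0.  0. -0.  0. -0.  0.] [ 0.613  -0.1922  0.2193] [ 0.4487 -0.0682  0.8905 -0.0328] [-6.3 -1.9 -3.1]
```

Level to within 0.3 mm in both views. Next: lower the fingers straight off the lip, slide out to the right, and back away.

{"api": "send_rows", "payload": {
  "moves": [
    [[0.0056,0.0008,0.0042],0,-1],
    [[0.0111,0.0017,0.0083],0,-1],
    [[0.0159,0.0024,0.0119],0,-1],
    [[0.0169,-0.027,0.0166],0,-1],
    [[0.018,-0.062,0.022],0,-1],
    [[0.0192,-0.0964,0.0274],0,-1],
    [[0.0205,-0.136,0.0336],0,-1],
    [[0.0218,-0.1754,0.0398],0,-1]
  ]
}}

```text
time_s: 26.8
tcp_pos: [0.6493, -0.3701, 0.1989]
tcp_rot: [0.449, -0.069, 0.89, -0.033]
wrist_force: [0.1, -0.0, 0.0]
finger_gap: 0.002
grip_force: 0.0
```

{"api": "send_rows", "payload": {
  "moves": [
    [[0.01,-0.02,-0.02],0,-1],
    [[0.01,-0.03,-0.06],0,-1],
    [[0.01,-0.03,-0.1],0,-1],
    [[0.01,-0.03,-0.13],0,-1],
    [[0.01,-0.03,-0.13],0,-1],
    [[0.01,-0.03,-0.13],0,-1],
    [[0.01,-0.03,-0.13],0,-1],
    [[0.01,-0.03,-0.13],0,-1]
  ]
}}

```text
time_s: 27.6
tcp_pos: [0.5415, -0.3994, 0.2703]
tcp_rot: [0.448, -0.068, 0.891, -0.032]
wrist_force: [-0.2, 0.6, 1.1]
finger_gap: -0.001
grip_force: 0.0
```

```bash
python3 st.py; python3 lev.py 4; python3 meas.py 6; python3 - <<'E'
import cv2,numpy as np
cv2.imwrite("pics/b6.png",np.vstack([cv2.resize(np.load(n+"6.npz")["img"],(400,300)) for n in("side","top")])[:,:,::-1])
E
```

```text
27.6 [-1.075  0.139 -0.523  0.344  0.788 -0.988] [-0. -0.  0.  0.  0. -0.] [ 0.5415 -0.3994  0.2703] [ 0.4484 -0.0685  0.8907 -0.0316] [-0.2  0.6  1.1]
[[-0.589 -0.094  0.803]
 [-0.15   0.989  0.005]
 [-0.794 -0.118 -0.596]]
top red 0.2588 orange 0.2593 diff mm 0.5 [169.  113.5] slope x,y mm/m [1.6 0.3]
side red 0.25976 orange 0.25982 diff mm 0.06 [105.  58.] slope x,y mm/m [-1.  -0.7]
side red [2.596000e-01 2.666282e+02 1.939672e+02 2.340000e+02]
side orange [  0.2597 255.3364 201.8253 101.    ]
 orange-red 0.0
top red [2.585000e-01 2.572481e+02 2.179540e+02 3.480000e+02]
top orange [  0.2589 239.7106 219.6804 209.6667]
 orange-red 0.0004
```

View pics/b6.png

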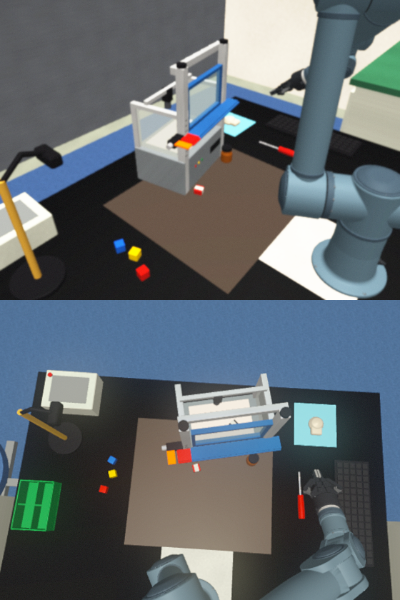

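The window is standing with its red end level with the orange blade (composite (175,455)). The jar, sweets, cubes and screwdriver look unmoved, and the gripper is clear to the right at (320,490).

```bash
python3 -c "
from cell import ctrl
print(ctrl.finish_job())"
```

```text
the job is handed in; nothing more can be done
None
```

I pushed the window up from beneath the lip until its red end was level with the orange pointer, to within about 0.5 mm in both camera views; it stayed there after the arm moved clear, and I handed the job in at about 29 s. The push was about 95 mm right of the lip's middle, because the arm could not reach under the middle, and it took two tries because the first passed in front of the lip.

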